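# Pack the jewellery case and raise its carry handle

## Task

Pick up the black scoop tray by its grip plate, tip all four trinkets from it into the open jewellery case, and set the empty tray back down flat on its marble mat. Then swing the case's carry handle up until it snaps into its upright end position, and let go. Leave the other things on the dressing table where they are.

Things in the scene. Friction and masses are not known exactly. Their poses are not given: they have to be found in the camera images.
- case: Open-topped dark wood jewellery case, fixed to the table, 170 (its x) x 210 (its y) x 85 mm high, walls and floor 6 mm thick. Origin: centre of its underside; z up, +x towards the side over which the handle lies folded.
- handle (a joint): Carry handle of the case: a U of round steel bar hinged on the case's two end faces, hinge line along the case's y. 0 = folded level, out past the +x wall; grows as it swings up; 1.571 = upright at its stop. It starts folded. An over-centre spring pulls it back down until 1.1 rad (at most 0.35 N m, about 2.5 N at the grip), and beyond that pulls it up to its stop and holds it there.
- handle_pivot (a point): Middle of the handle's hinge line: at the case's centre, 60 mm above the table.
- handle_grip (a point): Centre of the grip, a round bar 14 mm thick, 120 mm long, parallel to the case's y, 140 mm from the hinge line. Folded level it lies 60 mm above the table, 140 mm from the case's centre along +x, 48 mm clear of the wall; upright, 200 mm above the table over the case's centre. The two side arms run 118 mm either side of it.
- mat: Marble mat fixed to the table, 270 (x) x 230 (y) x 6 mm; the tray starts on it and must return to it. Origin: centre of its underside.
- tray: Loose black scoop tray, 170 (x) x 130 (y) mm, 0.2 kg, floor 4 mm thick, 22 mm walls on three sides, open without a lip at its -x end. At its +x end stands a grip plate 10 mm thick, 60 mm wide (y), faces 75 and 85 mm from the tray's centre, top 72 mm above its underside. Origin: centre of the underside. The trinkets slide off at 25 to 36 degrees of tilt.
- cuff: Trinket in the tray: steel cuff bracelet, a ring 54 mm across and 20 mm high. Origin: centre of its underside.
- brooch: Trinket in the tray: faceted steel brooch, 38 mm across, 15 mm high. Origin: centre of its underside.
- bead: Trinket in the tray: chunky glass bead, 26 x 22 x 22 mm. Origin: centre of its underside.
- stopper: Trinket in the tray: cut-glass stopper, 34 mm across, 31 mm high. Origin: centre of its underside.
- decanter_a: Bystander: round glass decanter with ball stopper, 92 mm across, 170 mm high. Origin: centre of its underside.
- decanter_b: Bystander: slightly smaller glass decanter, 86 mm across, 158 mm high. Origin: centre of its underside.
- jar: Bystander: lidded glass jar, 96 mm across, 110 mm high. Origin: centre of its underside.
- compact: Bystander: round black powder compact, 54 mm across, 16 mm high. Origin: centre of its underside.
- lipstick: Bystander: brass lipstick tube standing upright, 22 mm across, 75 mm high. Origin: centre of its underside.
- perfume: Bystander: amber perfume bottle, 50 x 32 mm, 98 mm high. Origin: centre of its underside.
- brush: Bystander: dark wood paddle hairbrush lying bristles down, 205 mm long (x, head to +x), 62 mm wide, 32 mm high. Origin: on its underside, near its middle.
Not all that is in view belongs to the job. What is meant by the tray is not turquoise, and is the smaller of those in its own colour.

How it is judged:
On the way, in this order (a step that is already met when the one before it is completed fails the run):
1. all four trinkets lie in the case while the tray is still held tipped above the table (x of cuff in the frame of case between -0.082 and 0.082 m and y of cuff in the frame of case between -0.102 and 0.102 m and z of cuff in the frame of case between 0 and 0.08 m and x of brooch in the frame of case between -0.082 and 0.082 m and y of brooch in the frame of case between -0.102 and 0.102 m and z of brooch in the frame of case between 0 and 0.08 m and x of bead in the frame of case between -0.082 and 0.082 m and y of bead in the frame of case between -0.102 and 0.102 m and z of bead in the frame of case between 0 and 0.08 m and x of stopper in the frame of case between -0.082 and 0.082 m and y of stopper in the frame of case between -0.102 and 0.102 m and z of stopper in the frame of case between 0 and 0.08 m and angle between tray's own z axis and vertical above 0.35 rad and height (world z) of tray above 0.03 m), for 0.1 s.
2. the tray stands flat on its mat again, released (horizontal distance between tray and mat below 0.075 m and z of tray in the frame of mat below 0.012 m and angle between tray's own z axis and vertical below 0.06 rad and linear speed of tray below 0.02 m/s and contact force between the fingers and tray below 0.1 N), for 0.2 s.
3. the handle is upright in its end position (value of joint handle above 1.51 rad and velocity of joint handle below 0.1 rad/s), for 0.2 s.
At the end, for the whole second after the job is handed in: All four trinkets are inside the case; the tray lies flat (within 3 degrees) on the marble mat, its centre within 75 mm of the mat's, at rest and released; the handle is within 0.06 rad of its upright end stop (1.571) and at rest (all of step 2 and all of step 3 and x of cuff in the frame of case between -0.082 and 0.082 m and y of cuff in the frame of case between -0.102 and 0.102 m and z of cuff in the frame of case between 0 and 0.08 m and x of brooch in the frame of case between -0.082 and 0.082 m and y of brooch in the frame of case between -0.102 and 0.102 m and z of brooch in the frame of case between 0 and 0.08 m and x of bead in the frame of case between -0.082 and 0.082 m and y of bead in the frame of case between -0.102 and 0.102 m and z of bead in the frame of case between 0 and 0.08 m and x of stopper in the frame of case between -0.082 and 0.082 m and y of stopper in the frame of case between -0.102 and 0.102 m and z of stopper in the frame of case between 0 and 0.08 m); the robot touches nothing.
It fails at once if a bystander is moved by more than 30 mm (distance of any of decanter_a, decanter_b, jar, compact, lipstick, perfume, brush from where it was at the start of the episode above 0.03 m).
It also fails if it takes over 72 s, if anything falls off the work surface, if the arm or the gripper's body presses on something with over 40 N, if the wrist force passes 120 N, or if a joint passes its speed limit or range.

## Robot

A 6-joint arm with a two-finger parallel gripper is mounted at the origin on the work surface. World frame = base frame: x ahead of the robot, y to its left, z up, the work surface at z = 0. Lengths are in m, angles in rad, forces in N, time in s.
With the tool pointing down it reaches from about 0.375 to 0.975 m from the base axis. Payload 3.8 kg.
Tool frame: the origin (TCP) lies at the centre of the arm's flange, where the gripper is bolted on; the fingertips stand 173 mm ahead of it and the grasp point (between the pads) lies 155 mm ahead of it (bot.tip_reach is the distance from the TCP to the fingertips, in m); z points along the fingers, y is the line along which they close (so a half turn about z gives the same grasp; the last joint's range is limited). The gripper opens to 85 mm and grips with 20 to 120 N. Pads are 22 mm wide; open, the fingers measure 114 mm over their backs; the gripper's body (76 mm by 85 mm) begins 54 mm behind the grasp point. The pads swing forward as they close: fully open they stand 13 mm farther back than shut.
Start: joints at [-1.307, 0.264, 1.604, -0, 1.274, -0.037], TCP at [0.2, -0.645, 0.405] pointing down, gripper open.
Joint ranges: [-2.63, 2.63], [-0.94, 2.18], [0.31, 2.57], [-1.31, 4.45], [0, 2.66], [-2.55, 2.55]. Speed limits (rad/s): [2.57, 2.57, 3.14, 3.14, 3.14, 3.14].

## Interface

Orientations are given as a rotation vector (axis times angle).
In Python, from workcell import bot gives the robot as it stands.
- The arm moves only by the tool drive_tool, never from a script. Its arguments are lists of equal length, an entry for each row: "claw": the finger opening in mm, from 0 to 85.4; "slide": the shift along the world's x, y, z each as a share of 0.5 m, from -1 to 1, a list of three; "yaw": the turn about the world's z as a share of 180 degrees, from -1 to 1. A call has 1 to 8 rows; each row is the pose to reach, as a shift and turn from the pose commanded when the call began, turning the shorter way round; what a row does not reach only later rows make up. A row lasts 1/12 s, in which the tool goes at most 41.7 mm and 7.16 degrees, less where a joint would pass 70% of its speed; a pose out of reach is approached as far as the arm can. A call with a number of a shift or a turn outside -1 to 1 is refused whole. A call with a gripper value outside its range is refused whole. The fingers move at their own pace and stop on an object; "newtons" is the grip in N (left out, the last holds). Time passes only in rows, so rows that repeat a pose let the fingers close. It gives the time, the measured TCP pose, the force, the opening and the grip force at its end, in the units of the state.
- bot.read_state(): the state, without advancing time (a new reading comes with each control period).
- bot.read_camera(name): name is "side" or "top"; returns a dict with "color" (400x640x3 uint8, red, green, blue), "depth" (400x640 float32, m along the optical axis (not along the pixel's ray), 0 where there is no reading), "mtx" (3x3 intrinsics, pixels), "eye" and "rotation" of the camera in the world. Camera axes: x right, y up, looking along -z (the intrinsics and any distortion apply to the point x, -y, -z); pixel columns grow to the right and rows downward; lengths in m; the calibration is good to about 2 mm. A picture is of the moment at which its call begins.
- bot.finish_job(): hands the job in; it is judged then, once.
The state is a dict: "time": time; "q": joint angles; "joint_vel": joint speeds; "joint_torque": joint torques, N m; "tool_pos": TCP position; "tcp_rot": TCP orientation; "wrist_force": force on the tool from outside, world axes, zero at the start; "torque": the same for the moment, N m; "width": opening from 0.0 (shut) to 1.0 (fully open); "grip_force": force on a finger pad.
Only numpy, scipy, OpenCV 4.12 (cv2) and the standard library are available. Lean on these libraries where they do the work, as an engineer would, in place of code of your own. Each camera call takes 0.05 s, during which the arm holds its last target. There are 200 camera calls.

## Working session

There is one attempt and no reset: what is moved stays moved. The work goes in short steps, Python scripts to look and compute and a tool call to move; the robot and the scene stay as the last step left them, time stands still between calls to the robot, and variables do not carry over. Pictures are saved under pics/ and viewed, at most 10 in all, crops included, and the job is handed in when it is done.

Besides the shell and the picture viewer there is one more tool, called by a JSON object that holds its "fn" and its "kwargs". drive_tool: Moves the arm, as the interface text tells. Shift numbers are shares of 0.5 m and turn numbers shares of 180 degrees, none past 1 either way. Its arguments: {"type":"object","properties":{"claw":{"type":"array","items":{"type":"number"}},"slide":{"type":"array","items":{"type":"array","items":{"type":"number"}}},"yaw":{"type":"array","items":{"type":"number"}},"newtons":{"type":"number"}},"required":["claw","slide","yaw"]}

```bash
ls; mkdir -p pics; cat > h.py <<'E'
import numpy as np, cv2
from workcell import bot
def cam(n):
    c=bot.read_camera(n); return c
def pts(c):
    d=c["depth"]; K=np.array(c["mtx"]); v,u=np.mgrid[0:d.shape[0],0:d.shape[1]]
    x=(u-K[0,2])/K[0,0]*d; y=(v-K[1,2])/K[1,1]*d
    P=np.stack([x,-y,-d],-1)@np.array(c["rotation"]).T+np.array(c["eye"])
    P[d==0]=np.nan; return P
def save(n,im): cv2.imwrite("pics/"+n,cv2.cvtColor(im,cv2.COLOR_RGB2BGR))
E
python3 - <<'E'
from h import *
for n in("top","side"):
    c=cam(n); save(n+"0.png",c["color"]); np.savez(n+"0.npz",**{k:c[k] for k in c if not isinstance(c[k],str)})
    print(n,c["eye"],np.round(c["rotation"],3).tolist(),np.round(c["mtx"],1).tolist(),[k for k in c])
print(bot.read_state())
E
```

```text
pics
top [ 0.30534843 -0.03394452  1.65651955] [0.095, -0.074, -1.543] [[501.1, 0.0, 319.5], [0.0, 501.1, 192.2], [0.0, 0.0, 1.0]] ['color', 'depth', 'mtx', 'eye', 'rotation']
side [ 0.26351422 -1.24820112  1.2767366 ] [0.8, -0.081, -0.136] [[457.6, 0.0, 317.2], [0.0, 457.6, 204.1], [0.0, 0.0, 1.0]] ['color', 'depth', 'mtx', 'eye', 'rotation']
{'time': 0.1, 'q': array([-1.30692245e+00,  2.64683905e-01,  1.60527795e+00,  2.72466260e-05,
        1.27371785e+00, -3.68864795e-02]), 'joint_vel': array([-2.52500726e-03, -2.02027328e-03, -1.86053561e-03, -1.63906385e-03,
        8.30614656e-05, -1.32186220e-03]), 'joint_torque': array([-1.68338588e-04, -5.16711223e+01, -3.68590808e+01, -1.39717731e-04,
        6.34476019e-03, -4.23108349e-05]), 'tool_pos': array([ 0.19989306, -0.64438351,  0.40346018]), 'tcp_rot': array([-3.10408598e+00, -4.70331141e-01,  3.30404487e-04]), 'wrist_force': array([-0.72486928,  0.31889526,  0.09246937]), 'torque': array([-0.01799429,  0.03135033,  0.07759404]), 'grip_force': 0.0, 'width': 1.000339085308921}
```

View pics/top0.png

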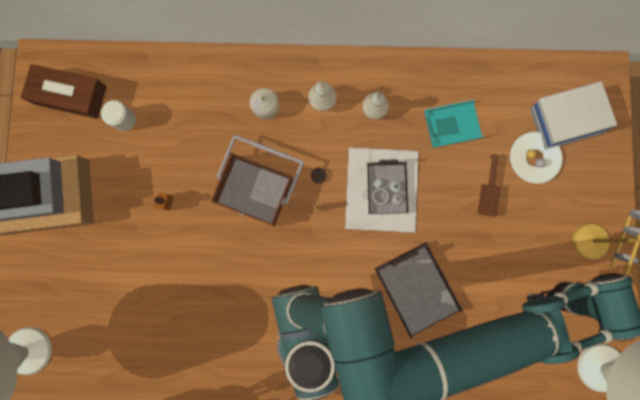

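View pics/side0.png

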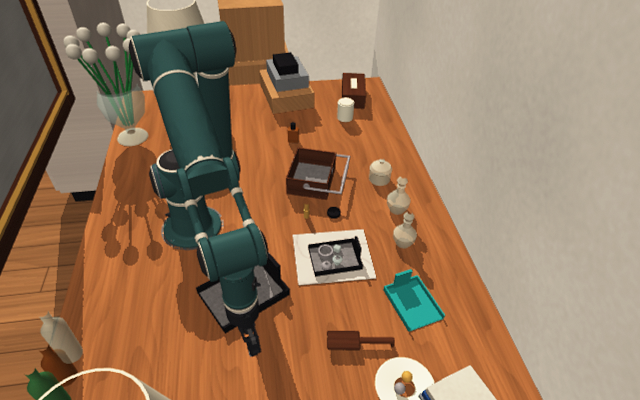

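```bash
sed -i 's/np.array(c\["rotation"\]).T/cv2.Rodrigues(np.array(c["rotation"],float))[0].T/' h.py
python3 - <<'E'
from h import *
c=dict(np.load("top0.npz")); P=pts(c)
def p(u,v): return np.round(P[v,u],3)
print("table",p(150,280),p(330,230))
save("crop1.png",cv2.resize(c["color"][120:345,200:480],None,fx=2.8,fy=2.6,interpolation=cv2.INTER_CUBIC))
g=cv2.cvtColor(c["color"],cv2.COLOR_RGB2HSV)
# mat: bright low-sat, height ~6mm
def rep(name,m,z=None):
    m=cv2.morphologyEx(m.astype(np.uint8),cv2.MORPH_OPEN,np.ones((2,2)))
    n,l,s,_=cv2.connectedComponentsWithStats(m)
    for i in range(1,n):
        if s[i,4]<60: continue
        Q=P[l==i]; Q=Q[~np.isnan(Q[:,0])]
        r=cv2.minAreaRect(Q[:,:2].astype(np.float32)*1000)
        print(name,s[i],"z",np.round(np.percentile(Q[:,2],[5,50,95]),3),"rect",np.round(r[0]),np.round(r[1]),round(r[2],1))
reg=np.zeros(P.shape[:2],bool); reg[140:240,335:430]=1
rep("mat",reg&((g[...,1]<60)&(g[...,2]>150)|(abs(P[...,2]-.02)<.05)&(g[...,1]<60)))
rep("plate",reg&(P[...,2]>.055))
rep("tray",reg&(g[...,2]<130)&(P[...,2]<.07))
reg[:]=0; reg[130:235,205:310]=1
rep("case",reg&(P[...,2]>.07))
rep("casehandle",reg&(P[...,2]>.035))
print(np.nanmax(P[140:230,340:425,2]))
reg[:]=0; reg[60:235,130:520]=1
rep("all",reg&(P[...,2]>.012))
E
```

```text
table [0.182 0.538 0.001] [ 0.36  -0.047  0.004]
mat [ 347  149   72   84 5507] z [-0.     0.008  0.028] rect [ 497. -219.] [232. 270.] 88.3
plate [380 161  19   4  71] z [0.031 0.07  0.081] rect [ 581. -235.] [13. 69.] 11.5
tray [368 162  42  53 770] z [0.004 0.012 0.033] rect [ 503. -237.] [169. 135.] 2.8
tray [381 180  15  26 147] z [0.005 0.011 0.019] rect [ 492. -237.] [86. 39.] 19.3
tray [375 191   9  12  76] z [0.006 0.012 0.017] rect [ 473. -205.] [38. 26.] 8.8
case [212 154  81  73 561] z [0.003 0.078 0.089] rect [482. 209.] [231. 176.] 71.8
casehandle [ 212  136   93   91 1359] z [-0.001  0.063  0.087] rect [510. 200.] [255. 234.] 71.5
0.08409371119627762
all [310  82  27  31 632] z [0.001 0.075 0.163] rect [798. -15.] [ 84. 103.] 60.7
all [251  89  29  31 705] z [0.006 0.074 0.089] rect [767. 177.] [84. 93.] 19.3
all [364  93  26  28 549] z [0.002 0.07  0.151] rect [ 770. -193.] [ 77. 101.] 35.3
all [428 117  10  21 143] z [0.002 0.057 0.075] rect [ 711. -381.] [66. 34.] 14.6
all [ 212  136   93   92 1514] z [-0.001  0.061  0.087] rect [510. 200.] [255. 234.] 71.5
all [511 140  10  37 232] z [0.011 0.017 0.024] rect [ 615. -654.] [ 35. 123.] 88.5
all [479 156  22  62 779] z [0.    0.031 0.037] rect [ 521. -576.] [ 75. 206.] 81.6
all [368 161  42  54 329] z [0.003 0.025 0.078] rect [ 504. -236.] [177. 135.] 3.0
all [312 169  16  16 153] z [0.003 0.015 0.022] rect [537.  -7.] [48. 50.] 73.2
all [373 178  17  31 200] z [0.007 0.024 0.034] rect [ 486. -204.] [96. 57.] 24.6
all [391 183  11  10  67] z [0.006 0.032 0.042] rect [ 504. -260.] [37. 27.] 89.5
all [155 194  19  18 246] z [0.003 0.067 0.099] rect [436. 502.] [50. 50.] 77.7
all [393 195  12  12 101] z [0.006 0.018 0.027] rect [ 463. -270.] [36. 39.] 6.9
```

View pics/crop1.png

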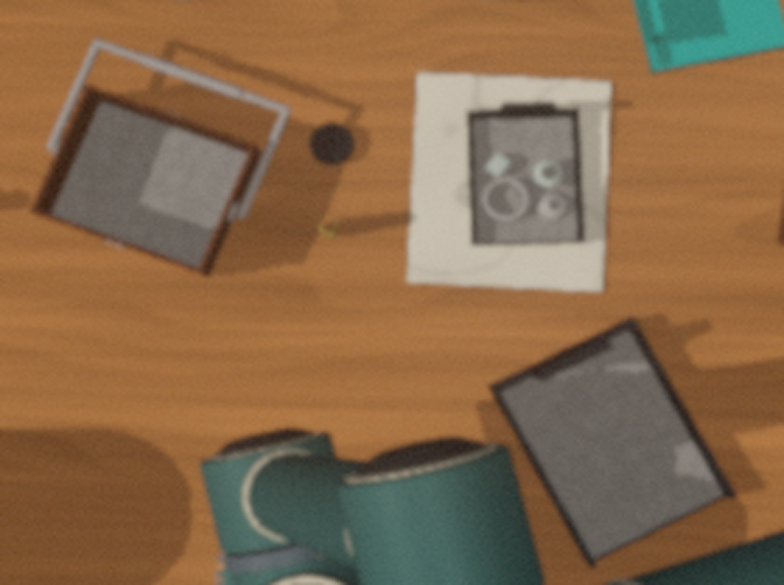

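Candidates for the tray are the black tray on the mat at (388,187), the bigger black tray at (419,290) and the turquoise tray at (455,123). The crop confirms the small black one on the mat. It holds the four trinkets and measures about 169 x 135 mm, with its grip plate at (388,162). The case is at (253,188) with its handle lying towards the top of the image.

{"fn": "drive_tool", "kwargs": {"claw": [85, 85, 85, 85, 85, 85, 85, 85], "slide": [[0.764, 0.821, 0], [0.764, 0.821, 0], [0.764, 0.821, 0], [0.764, 0.821, 0], [0.764, 0.821, 0], [0.764, 0.821, 0], [0.764, 0.821, 0], [0.764, 0.821, 0]], "yaw": [-0.08, -0.08, -0.08, -0.08, -0.08, -0.08, -0.08, -0.08], "newtons": 120}}

```text
time: 0.77
tool_pos: [0.4279, -0.3988, 0.4042]
tcp_rot: [-3.14, -0.077, 0.001]
wrist_force: [0.7, -1.2, 0.7]
width: 0.996
grip_force: 0.0
```

```bash
python3 - <<'E'
from h import *
# refine tray/case yaw & position from colour masks, rays onto planes
c=dict(np.load("top0.npz")); K=c["mtx"]; R=cv2.Rodrigues(c["rotation"])[0]
def ray(u,v,z):
    d=R@np.array([(u-K[0,2])/K[0,0],-(v-K[1,2])/K[1,1],-1]); t=(z-c["eye"][2])/d[2]; return np.round(c["eye"]+t*d,4)[:2]
# crop px -> image px
f=lambda x,y:(200+(x+.5)/2.8-.5,120+(y+.5)/2.6-.5)
for n,xy,z in[("trayTL",(470,113),.028),("trayTR",(577,110),.028),("trayBL",(473,243),.028),("trayBR",(582,241),.028),("plateL",(503,105),.078),("plateR",(556,105),.078),
 ("handL",(98,43),.067),("handR",(285,107),.067),("caseBL",(37,210),.085),("caseTL",(93,90),.085),("caseTR",(256,150),.085),("caseBR",(209,272),.085),
 ("matTL",(416,73),.006),("matTR",(612,80),.006),("matBL",(407,282),.006),("matBR",(603,291),.006)]:
    print(n,ray(*f(*xy),z))
s=bot.read_state(); print(s["tool_pos"],s["tcp_rot"],s["time"])
E
```

```text
trayTL [ 0.5818 -0.165 ]
trayTR [ 0.5887 -0.2903]
trayBL [ 0.4174 -0.1711]
trayBR [ 0.4231 -0.2973]
plateL [ 0.5841 -0.1983]
plateR [ 0.5856 -0.2585]
handL [0.6529 0.269 ]
handR [0.5775 0.0503]
caseBL [0.441  0.3252]
caseTL [0.5902 0.2686]
caseTR [0.5206 0.0806]
caseBR [0.3709 0.1284]
matTL [ 0.636  -0.1016]
matTR [ 0.6325 -0.335 ]
matBL [ 0.3675 -0.0964]
matBR [ 0.3622 -0.3259]
[ 0.42788844 -0.39882392  0.40423565] [-3.14017396e+00 -7.73219237e-02  7.10338746e-04] 0.7667
```

{"fn": "drive_tool", "kwargs": {"claw": [85, 85, 85, 85, 85, 85, 85, 85], "slide": [[0.312, 0.336, -0.2], [0.312, 0.336, -0.2], [0.312, 0.336, -0.2], [0.312, 0.336, -0.2], [0.312, 0.336, -0.2], [0.312, 0.336, -0.2], [0.312, 0.336, -0.2], [0.312, 0.336, -0.2]], "yaw": [0, 0, 0, 0, 0, 0, 0, 0]}}

```text
time: 1.43
tool_pos: [0.5834, -0.2305, 0.3023]
tcp_rot: [-3.139, -0.084, 0.006]
wrist_force: [-0.1, 0.6, 0.3]
width: 0.996
grip_force: 0.0
```

```bash
python3 - <<'E'
from h import *
c=cam("side"); save("s1.png",cv2.resize(c["color"][130:330,230:430],None,fx=3,fy=3,interpolation=cv2.INTER_CUBIC))
c=cam("top"); save("t1.png",c["color"][100:260,200:450])
s=bot.read_state(); print(s["tool_pos"],s["tcp_rot"],s["time"])
E
```

```text
[ 0.58284198 -0.23281023  0.30446202] [ 3.14040048e+00  7.87307941e-02 -1.48001529e-03] 1.5333
```

View pics/s1.png

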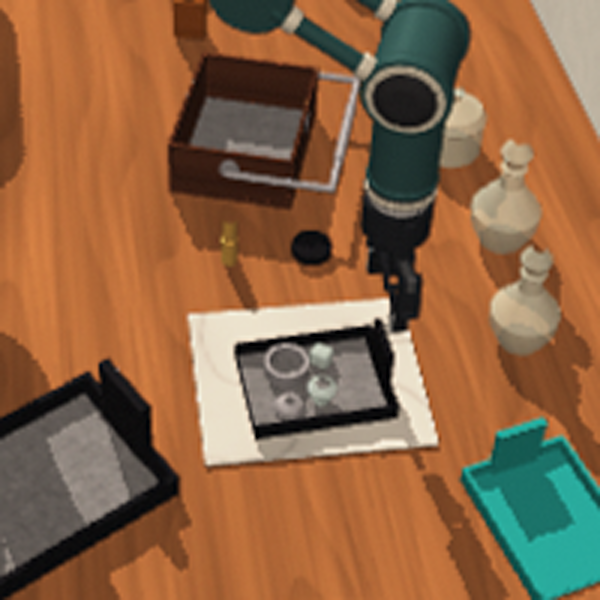

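The gripper hovers over the plate, at about (395,330) in the crop, with its fingers spread along y. I'll go down and close on the plate's two side edges.

{"fn": "drive_tool", "kwargs": {"claw": [85, 85, 85, 85, 85], "slide": [[0, 0, -0.06], [0, 0, -0.12], [0, 0, -0.174], [0, 0, -0.174], [0, 0, -0.174]], "yaw": [0, 0, 0, 0, 0]}}

```text
time: 1.95
tool_pos: [0.5816, -0.2337, 0.2168]
tcp_rot: [-3.139, -0.074, 0.005]
wrist_force: [-0.1, -0.6, 0.9]
width: 0.996
grip_force: 0.0
```

{"fn": "drive_tool", "kwargs": {"claw": [50, 50, 50, 50, 50, 50], "slide": [[0, 0, 0], [0, 0, 0], [0, 0, 0], [0, 0, 0], [0, 0, 0], [0, 0, 0]], "yaw": [0, 0, 0, 0, 0, 0], "newtons": 120}}

```text
time: 2.45
tool_pos: [0.5848, -0.2336, 0.2218]
tcp_rot: [3.138, 0.077, 0.01]
wrist_force: [-1.2, -1.0, 7.3]
width: 0.673
grip_force: 128.5
```

{"fn": "drive_tool", "kwargs": {"claw": [50, 50, 50, 50], "slide": [[0, 0, 0.012], [0, 0, 0.024], [0, 0, 0.03], [0, 0, 0.03]], "yaw": [0, 0, 0, 0]}}

```text
time: 2.78
tool_pos: [0.5834, -0.2328, 0.2339]
tcp_rot: [3.14, 0.078, 0.003]
wrist_force: [0.0, -1.4, -3.9]
width: 0.673
grip_force: 128.1
```

```bash
cat >> h.py <<'E'
def traytilt(tag):
    c=cam("side"); save("s_%s.png"%tag,c["color"])
    P=pts(c); s=bot.read_state(); t=np.array(s["tool_pos"])
    print(tag,"t",round(s["time"],2),"tcp",np.round(t,4),"F",np.round(s["wrist_force"],1),"T",np.round(s["torque"],2),"w",round(s["width"]*85.4,1),round(s["grip_force"],1))
    return c,P
E
python3 - <<'E'
from h import *
c,P=traytilt("l1")
m=(P[...,0]>.40)&(P[...,0]<.60)&(P[...,1]>-.32)&(P[...,1]<-.15)&(P[...,2]<.06)&(P[...,2]>-.01)&(c["color"].max(-1)<140)
for x in np.arange(.40,.60,.02):
    k=m&(abs(P[...,0]-x)<.01)
    if k.sum()>5: print(round(x,2),k.sum(),np.round(np.nanpercentile(P[...,2][k],[10,50,90]),4))
E
```

```text
l1 t 2.83 tcp [ 0.5832 -0.2327  0.2332] F [ 0.8  0.4 -4.1] T [-0.   -0.22  0.05] w 57.5 128.1
0.42 62 [0.0134 0.0198 0.0362]
0.44 100 [0.0161 0.0228 0.0377]
0.46 145 [0.0184 0.0267 0.038 ]
0.48 145 [0.0178 0.0254 0.0376]
0.5 134 [0.0189 0.0256 0.0386]
0.52 129 [0.0182 0.0242 0.0389]
0.54 102 [0.0176 0.0242 0.0375]
0.56 103 [0.0181 0.0235 0.0376]
0.58 154 [0.0187 0.0249 0.0402]
```

The tray lifts flat at 120 N: wall tops read 0.037–0.039 m along its whole length, and it weighs about 4 N. I'll carry it level to the case's far end and turn it so the lip points along the case's -y.

{"fn": "drive_tool", "kwargs": {"claw": [50, 50, 50, 50, 50, 50, 50, 50], "slide": [[0, 0, 0.03], [0, 0, 0.08], [-0.01, 0.03, 0.13], [-0.02, 0.06, 0.18], [-0.03, 0.1, 0.23], [-0.04, 0.14, 0.28], [-0.05, 0.19, 0.32], [-0.06, 0.24, 0.34]], "yaw": [0, 0, 0, 0, 0, 0.007, 0.02, 0.04]}}

```text
time: 3.5
tool_pos: [0.5532, -0.1121, 0.4057]
tcp_rot: [3.128, 0.277, 0.006]
wrist_force: [1.5, 0.1, -2.8]
width: 0.667
grip_force: 128.9
```

{"fn": "drive_tool", "kwargs": {"claw": [50, 50, 50, 50, 50, 50, 50, 50], "slide": [[0, 0.05, 0], [0, 0.1, 0], [0, 0.15, 0], [-0.01, 0.2, 0], [-0.01, 0.25, 0], [-0.02, 0.3, 0], [-0.02, 0.35, 0], [-0.03, 0.4, 0]], "yaw": [0.02, 0.04, 0.06, 0.08, 0.1, 0.12, 0.14, 0.16]}}

```text
time: 4.17
tool_pos: [0.5379, 0.0885, 0.402]
tcp_rot: [-2.961, -1.049, 0.001]
wrist_force: [-0.1, 0.2, -3.5]
width: 0.675
grip_force: 128.9
```

{"fn": "drive_tool", "kwargs": {"claw": [50, 50, 50, 50, 50, 50, 50, 50], "slide": [[-0.005, 0.05, 0], [-0.01, 0.1, 0], [-0.015, 0.15, 0], [-0.02, 0.2, 0], [-0.025, 0.25, 0], [-0.03, 0.3, 0], [-0.03, 0.34, 0], [-0.03, 0.37, 0]], "yaw": [0.02, 0.04, 0.06, 0.08, 0.1, 0.12, 0.14, 0.155]}}

```text
time: 4.83
tool_pos: [0.5224, 0.2741, 0.4019]
tcp_rot: [-2.619, -1.733, 0.002]
wrist_force: [0.5, 0.4, -2.6]
width: 0.672
grip_force: 128.9
```

```bash
python3 - <<'E'
from h import *
c,P=traytilt("c1")
print(bot.read_state()["tcp_rot"])
c2=cam("top")
save("c1.png",np.vstack([cv2.resize(c["color"][60:260,200:460],None,fx=2,fy=1.4),cv2.resize(c2["color"][90:290,150:410],None,fx=2,fy=1.4)]))
E
```

```text
c1 t 4.88 tcp [0.5226 0.2758 0.402 ] F [ 0.3  2.4 -3.9] T [ 0.36 -0.15 -0.04] w 57.2 128.9
[-2.61600231e+00 -1.73526549e+00 -1.00432970e-03]
```

View pics/c1.png

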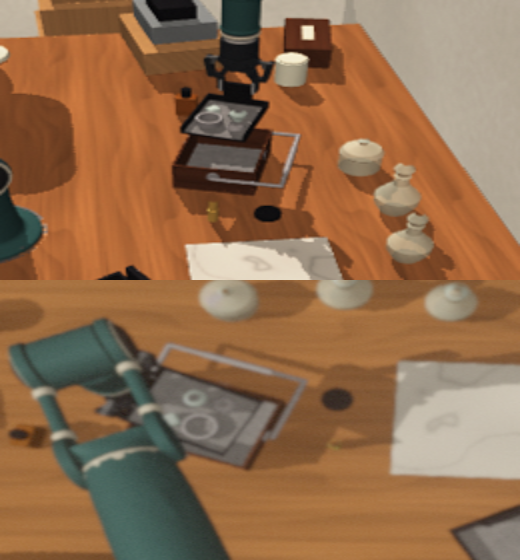

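The tray hangs level over the case, with all four trinkets still in it. I'll finish positioning, then ease the grip so the tray pivots about the plate edges.

{"fn": "drive_tool", "kwargs": {"claw": [50, 50, 50, 50, 50, 50], "slide": [[0, 0.03, 0], [0, 0.06, 0], [0, 0.09, 0], [0, 0.09, 0], [0, 0.09, 0], [0, 0.09, 0]], "yaw": [0.01, 0.02, 0.022, 0.022, 0.022, 0.022]}}

```text
time: 5.43
tool_pos: [0.5231, 0.3174, 0.4025]
tcp_rot: [2.562, 1.818, -0.001]
wrist_force: [0.3, -0.3, -2.1]
width: 0.672
grip_force: 128.9
```

{"fn": "drive_tool", "kwargs": {"claw": [50, 50, 50], "slide": [[0, 0, 0], [0, 0, 0], [0, 0, 0]], "yaw": [0, 0, 0], "newtons": 50}}

```text
time: 5.68
tool_pos: [0.5231, 0.3169, 0.4027]
tcp_rot: [2.563, 1.817, -0.0]
wrist_force: [0.2, 0.2, -4.0]
width: 0.671
grip_force: 128.9
```

```bash
cat >> h.py <<'E'
def tilt(P):
    # tray black wall points near the tool: slope along tray axis (71 deg) of what lies between case and gripper
    s=bot.read_state(); t=np.array(s["tool_pos"]); r=s["tcp_rot"]; a=2*np.arctan2(r[1],r[0])
    e=np.array([np.cos(a),np.sin(a)]); n=np.array([-e[1],e[0]])
    D=P[...,:2]-t[:2]; u=D@e; v=D@n
    k=(abs(v)<.07)&(u<.01)&(u>-.18)&(P[...,2]>.09)&(P[...,2]<t[2]-.15)
    for x in np.arange(-.18,.01,.02):
        q=k&(abs(u-x)<.01)
        if q.sum()>8: print(" u %.2f n %d z5 %.3f z50 %.3f z95 %.3f"%(x,q.sum(),*np.percentile(P[...,2][q],[5,50,95])))
E
python3 - <<'E'
from h import *
c,P=traytilt("p1"); tilt(P)
E
```

```text
p1 t 5.73 tcp [0.5231 0.3169 0.4027] F [ 0.6 -0.4 -2.8] T [ 0.23 -0.06 -0.04] w 57.7 128.9
 u -0.16 n 117 z5 0.183 z50 0.189 z95 0.206
 u -0.14 n 138 z5 0.184 z50 0.190 z95 0.209
 u -0.12 n 120 z5 0.186 z50 0.195 z95 0.208
 u -0.10 n 99 z5 0.187 z50 0.194 z95 0.213
 u -0.08 n 129 z5 0.186 z50 0.200 z95 0.216
 u -0.06 n 69 z5 0.187 z50 0.195 z95 0.212
 u -0.04 n 64 z5 0.185 z50 0.190 z95 0.206
 u -0.02 n 114 z5 0.185 z50 0.191 z95 0.248
 u -0.00 n 277 z5 0.188 z50 0.208 z95 0.249
```

{"fn": "drive_tool", "kwargs": {"claw": [52, 52, 52], "slide": [[0, 0, 0], [0, 0, 0], [0, 0, 0]], "yaw": [0, 0, 0], "newtons": 50}}

```text
time: 5.98
tool_pos: [0.5231, 0.3172, 0.4028]
tcp_rot: [-2.563, -1.817, -0.0]
wrist_force: [0.3, -0.4, -2.8]
width: 0.671
grip_force: 128.9
```

{"fn": "drive_tool", "kwargs": {"claw": [55, 55, 55], "slide": [[0, 0, 0], [0, 0, 0], [0, 0, 0]], "yaw": [0, 0, 0], "newtons": 20}}

```text
time: 6.23
tool_pos: [0.523, 0.3173, 0.4027]
tcp_rot: [2.562, 1.818, -0.0]
wrist_force: [0.5, 0.2, -3.5]
width: 0.673
grip_force: 128.9
```

The gripper locks its force, so lowering "newtons" doesn't slacken it. The tray (170 x 130) fits inside the case (198 x 158), so I'll land it on the case floor, grip again lightly and lift. I need more accurate case and tray positions first.

```bash
python3 - <<'E'
from h import *
e=np.array([np.cos(np.radians(71)),np.sin(np.radians(71))]); n=np.array([e[1],-e[0]])
for nm in("top0","side0"):
    c=dict(np.load(nm+".npz")); P=pts(c)
    k=(abs(P[...,2]-.085)<.006)&(np.hypot(P[...,0]-.481,P[...,1]-.204)<.15)
    k=cv2.morphologyEx(k.astype(np.uint8),cv2.MORPH_OPEN,np.ones((1,1)))>0
    Q=P[k][:,:2]-[.481,.204]
    r=cv2.minAreaRect((P[k][:,:2]*1000).astype(np.float32)); print(nm,k.sum(),np.round(r[0]),np.round(r[1]),r[2])
    a=Q@e; b=Q@n
    for nme,arr,oth,h in(("y",a,b,.105),("x",b,a,.085)):
        for sg in(-1,1):
            w=arr[(abs(arr*sg-h)<.02)&(abs(oth)<.07)]
            if len(w): print(" wall",nme,sg,len(w),"pctl",np.round(np.percentile(w,[10,50,90]),4), "expect mid",sg*(h-.003))
s=bot.read_state(); t=np.array(s["tool_pos"]); r=s["tcp_rot"]; al=2*np.arctan2(r[1],r[0]); print("tool yaw",np.degrees(al)%180,t)
for nm in("top","side"):
    c=cam(nm); P=pts(c); np.savez(nm+"1.npz",**c)
    k=(abs(P[...,2]-.195)<.022)&(np.hypot(P[...,0]-t[0],P[...,1]-t[1])<.22)&(c["color"].max(-1)<70)
    D=P[k][:,:2]-t[:2]; u=D@e; v=D@n; q=u<-.03; 
    print(nm,k.sum(),"u",np.round(np.percentile(u,[0.5,2,50,98]),4),"v",np.round(np.percentile(v[q],[1,3,97,99]),4))
    # wall top lines
    for sg in(-1,1):
        m=q&(v*sg>.045)&(abs(v)<.08)
        if m.sum()>8: f=np.polyfit(u[m],v[m],1); print(" wall",sg,m.sum(),"slope deg",np.degrees(f[0]),"v@-.08",np.polyval(f,-.08))
E
```

```text
top0 449 [482. 208.] [211. 172.] 70.52306365966797
 wall y -1 88 pctl [-0.1012 -0.0985 -0.0957] expect mid -0.102
 wall y 1 92 pctl [0.1024 0.1044 0.1082] expect mid 0.102
 wall x -1 83 pctl [-0.0845 -0.082  -0.0794] expect mid -0.082
 wall x 1 82 pctl [0.0792 0.0818 0.0845] expect mid 0.082
side0 213 [489. 202.] [219. 170.] 70.49353790283203
 wall y -1 56 pctl [-0.1063 -0.1018 -0.0961] expect mid -0.102
 wall y 1 49 pctl [0.0957 0.1009 0.1069] expect mid 0.102
 wall x -1 33 pctl [-0.0758 -0.0733 -0.0708] expect mid -0.082
 wall x 1 31 pctl [0.0873 0.0901 0.0926] expect mid 0.082
tool yaw 70.69634440493496 [0.52304774 0.31734683 0.40267158]
top 123 u [-0.1521 -0.1475 -0.0053  0.0058] v [-0.0707 -0.0695  0.0575  0.0581]
 wall 1 53 slope deg 2.7914748325948766 v@-.08 0.055369226296584154
side 330 u [-0.1704 -0.1687 -0.0267  0.0068] v [-0.0676 -0.0666  0.0655  0.067 ]
 wall -1 72 slope deg 1.292373553344967 v@-.08 -0.06114812466232983
 wall 1 58 slope deg 3.3211841198692076 v@-.08 0.06125532798494648
```

{"fn": "drive_tool", "kwargs": {"claw": [50, 50, 50, 50, 50, 50, 50], "slide": [[-0.006, -0.025, -0.02], [-0.012, -0.05, -0.06], [-0.018, -0.074, -0.1], [-0.018, -0.074, -0.14], [-0.018, -0.074, -0.16], [-0.018, -0.074, -0.16], [-0.018, -0.074, -0.16]], "yaw": [0.005, 0.011, 0.011, 0.011, 0.011, 0.011, 0.011]}}

```text
time: 6.92
tool_pos: [0.5141, 0.2805, 0.3225]
tcp_rot: [-2.53, -1.862, 0.001]
wrist_force: [0.4, -0.3, -3.2]
width: 0.674
grip_force: 128.9
```

```bash
cat > m.py <<'E'
from h import *
e=np.array([np.cos(np.radians(70.7)),np.sin(np.radians(70.7))]); n=np.array([e[1],-e[0]])
s=bot.read_state(); t=np.array(s["tool_pos"]); r=s["tcp_rot"]; print("yaw",np.degrees(2*np.arctan2(r[1],r[0]))%180,t)
out=[]
for nm in("top","side"):
    c=cam(nm); P=pts(c); D=P[...,:2]-t[:2]; u=D@e; v=D@n; z=P[...,2]; mx=c["color"].max(-1)
    near=(u>-.22)&(u<.06)&(abs(v)<.12)
    k=near&(abs(z-.118)<.016)&(mx<90)
    for sg in(-1,1):
        m=k&(u<-.03)&(v*sg>.045)&(abs(v)<.085)
        if m.sum()>8: f=np.polyfit(u[m],v[m],1); print(nm,"tray wall",sg,m.sum(),"slope",round(np.degrees(f[0]),1),"v",round(np.polyval(f,-.08),4))
    print(nm,"tray tip u",np.round(np.percentile(u[k],[1,3]),4))
    g=near&(abs(z-.085)<.007)
    for sg in(-1,1):
        m=g&(v*sg>.068)&(v*sg<.11)&(abs(u+.08)<.09)
        if m.sum()>8: print(nm,"case x wall",sg,m.sum(),np.round(np.percentile(v[m],[10,50,90]),4))
    m=g&(u<-.17)&(abs(v)<.07)
    if m.sum()>8: print(nm,"case -y wall",m.sum(),np.round(np.percentile(u[m],[10,50,90]),4))
    im=c["color"]; out.append(cv2.resize(im[80:240,210:330] if nm=="top" else im[90:210,250:370],(400,520),interpolation=cv2.INTER_CUBIC))
save("m.png",np.hstack(out))
E
python3 m.py
```

```text
yaw 72.68198981971489 [0.51411649 0.28053164 0.32251197]
top tray wall -1 74 slope -0.1 v -0.0659
top tray wall 1 108 slope 0.9 v 0.0572
top tray tip u [-0.1647 -0.1635]
top case x wall -1 45 [-0.0903 -0.0881 -0.0857]
top case x wall 1 110 [0.0734 0.0759 0.0788]
top case -y wall 89 [-0.1843 -0.1818 -0.1791]
side tray wall -1 72 slope 0.5 v -0.0571
side tray wall 1 88 slope 2.0 v 0.063
side tray tip u [-0.1683 -0.1656]
side case x wall -1 44 [-0.083  -0.0795 -0.0771]
side case x wall 1 44 [0.0812 0.084  0.0866]
side case -y wall 62 [-0.1891 -0.186  -0.1798]
```

View pics/m.png

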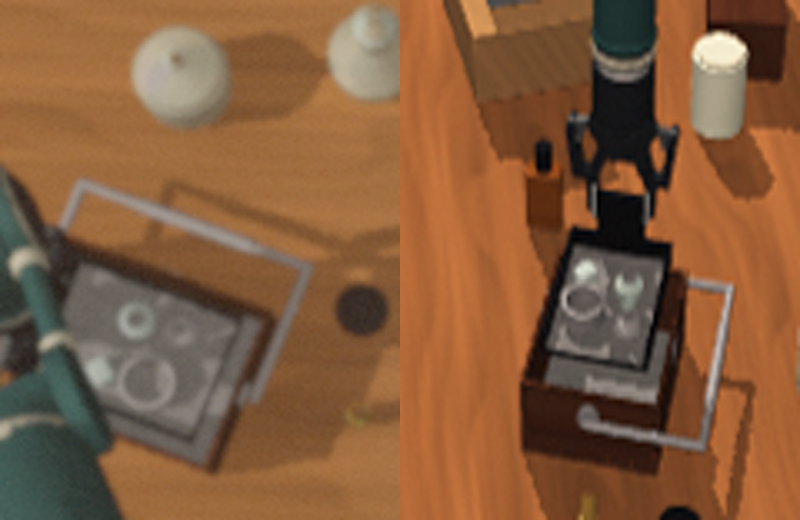

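The tray sits centred over the case in both views, within 2 mm sideways and with a tip gap of about 15 mm. I'll lower it in, 4 mm towards -y.

{"fn": "drive_tool", "kwargs": {"claw": [50, 50, 50, 50, 50, 50, 50, 50], "slide": [[-0.006, -0.006, -0.01], [-0.006, -0.006, -0.04], [-0.006, -0.006, -0.08], [-0.006, -0.006, -0.11], [-0.006, -0.006, -0.14], [-0.006, -0.006, -0.17], [-0.006, -0.006, -0.185], [-0.006, -0.006, -0.185]], "yaw": [-0.003, -0.003, -0.003, -0.003, -0.003, -0.003, -0.003, -0.003]}}

```text
time: 7.68
tool_pos: [0.5103, 0.277, 0.2287]
tcp_rot: [-2.539, -1.849, 0.005]
wrist_force: [-1.0, -0.2, -2.7]
width: 0.671
grip_force: 128.9
```

{"fn": "drive_tool", "kwargs": {"claw": [50, 50, 50, 50], "slide": [[0, 0, -0.006], [0, 0, -0.012], [0, 0, -0.016], [0, 0, -0.016]], "yaw": [0, 0, 0, 0]}}

```text
time: 8.02
tool_pos: [0.5113, 0.2774, 0.2226]
tcp_rot: [2.539, 1.85, 0.001]
wrist_force: [-1.1, 0.5, -3.2]
width: 0.671
grip_force: 128.9
```

{"fn": "drive_tool", "kwargs": {"claw": [50, 50, 50], "slide": [[0, 0, -0.003], [0, 0, -0.003], [0, 0, -0.003]], "yaw": [0, 0, 0]}}

```text
time: 8.27
tool_pos: [0.5115, 0.2776, 0.2218]
tcp_rot: [2.539, 1.849, 0.002]
wrist_force: [-1.9, -0.1, 3.8]
width: 0.67
grip_force: 129.4
```

{"fn": "drive_tool", "kwargs": {"claw": [66, 66, 66, 66], "slide": [[0, 0, 0], [0, 0, 0], [0, 0, 0], [0, 0, 0]], "yaw": [0, 0, 0, 0], "newtons": 20}}

```text
time: 8.6
tool_pos: [0.5112, 0.2773, 0.2207]
tcp_rot: [2.539, 1.85, 0.0]
wrist_force: [-0.1, -0.1, 0.1]
width: 0.769
grip_force: 0.0
```

{"fn": "drive_tool", "kwargs": {"claw": [50, 50, 50, 50], "slide": [[0, 0, 0], [0, 0, 0], [0, 0, 0], [0, 0, 0]], "yaw": [0, 0, 0, 0], "newtons": 20}}

```text
time: 8.93
tool_pos: [0.5112, 0.2773, 0.2209]
tcp_rot: [2.539, 1.849, 0.001]
wrist_force: [-0.2, 0.9, 1.9]
width: 0.697
grip_force: 22.3
```

Grip now 22 N. I'll lift 30 mm and check whether the tray pivots.

{"fn": "drive_tool", "kwargs": {"claw": [50, 50, 50, 50, 50], "slide": [[0, 0, 0.02], [0, 0, 0.04], [0, 0, 0.06], [0, 0, 0.06], [0, 0, 0.06]], "yaw": [0, 0, 0, 0, 0]}}

```text
time: 9.35
tool_pos: [0.5116, 0.2776, 0.2521]
tcp_rot: [2.539, 1.849, 0.004]
wrist_force: [0.2, 0.2, -3.0]
width: 0.698
grip_force: 22.3
```

```bash
cat > prof.py <<'E'
from h import *
import sys
e=np.array([np.cos(np.radians(70.7)),np.sin(np.radians(70.7))]); n=np.array([e[1],-e[0]])
c,P=traytilt(sys.argv[1]); t=np.array(bot.read_state()["tool_pos"])
D=P[...,:2]-t[:2]; u=D@e; v=D@n; z=P[...,2]; mx=c["color"].max(-1)
for x in np.arange(-.18,.02,.02):
    o=[]
    for lo,hi in((-.068,-.055),(-.05,.05),(.055,.068)):
        q=(abs(u-x)<.01)&(v>lo)&(v<hi)&(z<t[2]-.14)
        o.append("%d:%s"%(q.sum(),np.round(np.percentile(z[q],[20,50,90]),3) if q.sum()>3 else ""))
    print("u %.2f"%x,o)
E
python3 prof.py a1
```

```text
a1 t 9.4 tcp [0.5112 0.2774 0.2513] F [ 0.2 -0.4 -2.9] T [ 0.16 -0.07  0.01] w 59.5 22.4
u -0.18 ['55:[0.01  0.037 0.075]', '403:[0.008 0.036 0.079]', '49:[0.008 0.029 0.078]']
u -0.16 ['0:', '0:', '0:']
u -0.14 ['1:', '8:[0.048 0.05  0.056]', '1:']
u -0.12 ['6:[0.045 0.049 0.052]', '60:[0.039 0.043 0.051]', '7:[0.036 0.048 0.051]']
u -0.10 ['8:[0.032 0.043 0.052]', '69:[0.033 0.039 0.056]', '11:[0.03  0.035 0.05 ]']
u -0.08 ['10:[0.038 0.046 0.053]', '116:[0.033 0.042 0.061]', '12:[0.012 0.036 0.051]']
u -0.06 ['8:[0.046 0.052 0.055]', '54:[0.034 0.039 0.058]', '8:[0.019 0.039 0.051]']
u -0.04 ['9:[0.035 0.043 0.055]', '46:[0.035 0.037 0.043]', '12:[0.013 0.04  0.056]']
u -0.02 ['7:[0.051 0.054 0.057]', '93:[0.035 0.04  0.101]', '8:[0.017 0.038 0.056]']
u -0.00 ['9:[0.04  0.048 0.057]', '265:[0.043 0.064 0.103]', '16:[0.034 0.045 0.06 ]']
```

At 22 N it still lifts level, since the wall tops read 0.052–0.057 all along. While it is low inside the case, I'll loosen by tenths of a millimetre.

{"fn": "drive_tool", "kwargs": {"claw": [59.6, 59.6, 59.6], "slide": [[0, 0, 0], [0, 0, 0], [0, 0, 0]], "yaw": [0, 0, 0]}}

```text
time: 9.65
tool_pos: [0.5107, 0.2772, 0.25]
tcp_rot: [-2.539, -1.849, 0.002]
wrist_force: [-0.6, 0.7, -2.4]
width: 0.703
grip_force: 17.4
```

{"fn": "drive_tool", "kwargs": {"claw": [59.9, 59.9, 59.9], "slide": [[0, 0, 0], [0, 0, 0], [0, 0, 0]], "yaw": [0, 0, 0]}}

```text
time: 9.9
tool_pos: [0.511, 0.2772, 0.2505]
tcp_rot: [2.539, 1.85, -0.001]
wrist_force: [-0.5, 0.1, -3.3]
width: 0.702
grip_force: 6.8
```

Loosening works: the force is down to 6.8 N. Checking the tilt.

```bash
python3 prof.py a2 | cut -c1-110
```

```text
a2 t 9.95 tcp [0.511  0.2773 0.2505] F [ 0.3 -0.6 -1.9] T [-0.06  0.01 -0.03] w 59.8 6.8
u -0.18 ['53:[0.012 0.039 0.077]', '412:[0.008 0.036 0.079]', '53:[0.005 0.028 0.076]']
u -0.16 ['0:', '0:', '0:']
u -0.14 ['0:', '0:', '0:']
u -0.12 ['2:', '16:[0.029 0.031 0.038]', '1:']
u -0.10 ['8:[0.026 0.031 0.039]', '55:[0.02  0.027 0.037]', '9:[0.016 0.023 0.031]']
u -0.08 ['7:[0.027 0.037 0.041]', '128:[0.022 0.029 0.048]', '14:[0.023 0.03  0.04 ]']
u -0.06 ['11:[0.029 0.042 0.048]', '73:[0.025 0.033 0.051]', '12:[0.022 0.027 0.043]']
u -0.04 ['7:[0.035 0.044 0.046]', '52:[0.026 0.031 0.041]', '14:[0.029 0.036 0.045]']
u -0.02 ['8:[0.033 0.048 0.051]', '98:[0.031 0.035 0.097]', '10:[0.024 0.036 0.052]']
u -0.00 ['8:[0.038 0.047 0.052]', '262:[0.039 0.065 0.103]', '12:[0.011 0.038 0.054]']
```

The tray pivots at this grip: about 8° so far, with the lip on the case floor. I'll raise the plate and drift it inward so the tray's heel clears the wall.

{"fn": "drive_tool", "kwargs": {"claw": [59.9, 59.9, 59.9, 59.9, 59.9, 59.9], "slide": [[-0.006, -0.018, 0.015], [-0.012, -0.036, 0.03], [-0.018, -0.052, 0.05], [-0.02, -0.056, 0.07], [-0.02, -0.056, 0.09], [-0.02, -0.056, 0.09]], "yaw": [0, 0, 0, 0, 0, 0]}}

```text
time: 10.45
tool_pos: [0.5021, 0.2494, 0.2993]
tcp_rot: [2.54, 1.848, 0.009]
wrist_force: [0.6, 0.4, 0.5]
width: 0.699
grip_force: 4.0
```

```bash
python3 prof.py a3 | cut -c1-110
```

```text
a3 t 10.5 tcp [0.5022 0.2499 0.2987] F [1.4 2.8 2.2] T [ 0.45 -0.17  0.  ] w 60.0 4.2
u -0.18 ['8:[-0.004 -0.004  0.001]', '94:[-0.004 -0.003  0.004]', '16:[-0.004  0.     0.057]']
u -0.16 ['39:[0.001 0.03  0.071]', '387:[0.002 0.033 0.077]', '49:[0.001 0.029 0.078]']
u -0.14 ['22:[0.018 0.043 0.08 ]', '88:[0.015 0.044 0.08 ]', '12:[0.006 0.062 0.073]']
u -0.12 ['0:', '0:', '0:']
u -0.10 ['1:', '10:[0.037 0.04  0.045]', '1:']
u -0.08 ['6:[0.04  0.049 0.053]', '106:[0.031 0.039 0.055]', '10:[0.025 0.033 0.04 ]']
u -0.06 ['5:[0.057 0.06  0.066]', '134:[0.037 0.046 0.07 ]', '13:[0.036 0.039 0.053]']
u -0.04 ['8:[0.061 0.066 0.073]', '101:[0.046 0.055 0.077]', '18:[0.044 0.05  0.072]']
u -0.02 ['9:[0.064 0.076 0.081]', '117:[0.059 0.064 0.144]', '16:[0.054 0.065 0.077]']
u -0.00 ['10:[0.08  0.09  0.095]', '222:[0.071 0.082 0.15 ]', '19:[0.065 0.08  0.093]']
```

Tilt is about 28°. Continue up.

{"fn": "drive_tool", "kwargs": {"claw": [59.9, 59.9, 59.9, 59.9, 59.9], "slide": [[0, 0, 0.02], [0, 0, 0.04], [0, 0, 0.06], [0, 0, 0.06], [0, 0, 0.06]], "yaw": [0, 0, 0, 0, 0]}}

```text
time: 10.92
tool_pos: [0.5021, 0.2503, 0.3281]
tcp_rot: [2.539, 1.85, 0.008]
wrist_force: [0.5, 3.1, 4.9]
width: 0.698
grip_force: 4.1
```

```bash
python3 prof.py a4 | cut -c1-110
```

```text
a4 t 10.97 tcp [0.5021 0.2503 0.3279] F [0.4 2.1 5.5] T [ 0.45 -0.07 -0.05] w 60.0 4.1
u -0.18 ['13:[-0.007 -0.003  0.   ]', '95:[-0.005 -0.002  0.036]', '14:[-0.005 -0.002  0.065]']
u -0.16 ['42:[0.   0.03 0.07]', '357:[0.001 0.033 0.077]', '47:[0.001 0.033 0.075]']
u -0.14 ['17:[0.021 0.043 0.08 ]', '108:[0.011 0.046 0.078]', '9:[0.01  0.017 0.077]']
u -0.12 ['0:', '0:', '0:']
u -0.10 ['0:', '3:', '0:']
u -0.08 ['2:', '20:[0.03  0.033 0.038]', '0:']
u -0.06 ['7:[0.029 0.035 0.052]', '104:[0.012 0.02  0.043]', '11:[0.01  0.014 0.033]']
u -0.04 ['11:[0.042 0.055 0.067]', '172:[0.024 0.037 0.061]', '19:[0.027 0.033 0.059]']
u -0.02 ['14:[0.064 0.076 0.092]', '179:[0.048 0.06  0.163]', '21:[0.042 0.058 0.074]']
u -0.00 ['14:[0.088 0.097 0.112]', '229:[0.073 0.085 0.175]', '25:[0.071 0.084 0.107]']
```

```bash
python3 - <<'E'
from h import *
a=cam("top")["color"][80:240,200:340]; b=cam("side")["color"][80:210,245:375]
save("v7.png",np.hstack([cv2.resize(x,(400,440),interpolation=cv2.INTER_CUBIC) for x in(a,b)]))
s=bot.read_state(); print(s["wrist_force"],s["torque"])
E
```

```text
[1.01973856 2.65544383 6.04454013] [ 0.41977292 -0.06103399  0.00426172]
```

View pics/v7.png

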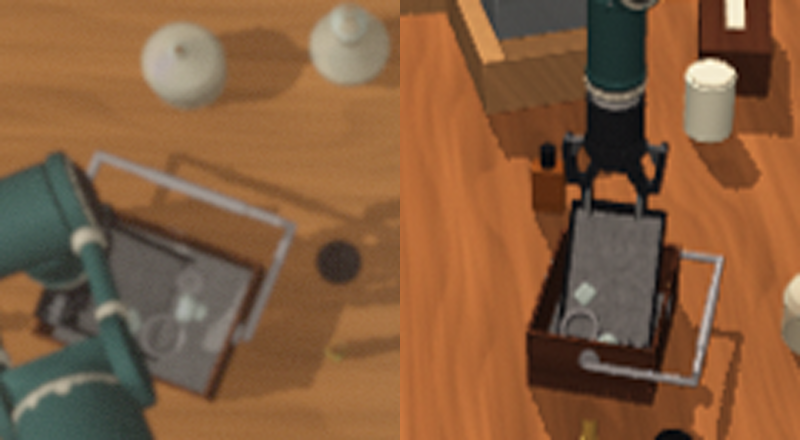

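The trinkets have slid to the lip inside the case: the cuff and clear stones are near the case floor, and the bead is still on the tray at about (585,295). I'll firm the grip, keeping the tilt, and lift clear.

{"fn": "drive_tool", "kwargs": {"claw": [59.4, 59.4, 59.4], "slide": [[0, 0, 0], [0, 0, 0], [0, 0, 0]], "yaw": [0, 0, 0]}}

```text
time: 11.32
tool_pos: [0.5021, 0.2503, 0.3277]
tcp_rot: [2.539, 1.85, 0.008]
wrist_force: [0.4, 2.8, 6.1]
width: 0.699
grip_force: 14.7
```

{"fn": "drive_tool", "kwargs": {"claw": [59.4, 59.4, 59.4, 59.4, 59.4, 59.4], "slide": [[0, 0, 0.02], [0, 0, 0.04], [0.003, 0.01, 0.06], [0.006, 0.02, 0.08], [0.01, 0.03, 0.08], [0.01, 0.03, 0.08]], "yaw": [0, 0, 0, 0, 0, 0]}}

```text
time: 11.82
tool_pos: [0.5068, 0.2655, 0.367]
tcp_rot: [2.539, 1.85, 0.005]
wrist_force: [0.1, -0.2, -2.2]
width: 0.694
grip_force: 15.1
```

```bash
python3 prof.py a5 | cut -c1-110
```

```text
a5 t 11.87 tcp [0.5063 0.265  0.366 ] F [-0.2  0.7 -3.2] T [ 0.06 -0.08 -0.  ] w 59.3 15.1
u -0.18 ['16:[-0.004  0.005  0.058]', '231:[-0.001  0.029  0.072]', '30:[-0.003  0.03   0.064]']
u -0.16 ['46:[0.011 0.044 0.08 ]', '263:[0.01  0.036 0.079]', '37:[0.006 0.032 0.075]']
u -0.14 ['0:', '0:', '0:']
u -0.12 ['0:', '1:', '0:']
u -0.10 ['4:[0.032 0.035 0.036]', '20:[0.031 0.034 0.044]', '0:']
u -0.08 ['3:', '59:[0.015 0.052 0.067]', '7:[0.006 0.014 0.059]']
u -0.06 ['12:[0.046 0.068 0.082]', '140:[0.005 0.047 0.064]', '16:[0.005 0.05  0.081]']
u -0.04 ['17:[0.069 0.092 0.108]', '230:[0.007 0.066 0.081]', '36:[0.007 0.068 0.092]']
u -0.02 ['16:[0.006 0.111 0.133]', '239:[0.078 0.092 0.112]', '23:[0.008 0.095 0.119]']
u -0.00 ['17:[0.125 0.141 0.154]', '247:[0.113 0.124 0.216]', '21:[0.102 0.118 0.146]']
```

```bash
python3 - <<'E'
from h import *
a=cam("top")["color"][80:240,200:340]; b=cam("side")["color"][80:210,245:375]
save("v8.png",np.hstack([cv2.resize(x,(400,440),interpolation=cv2.INTER_CUBIC) for x in(a,b)]))
E
```

```text
(no output)
```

View pics/v8.png

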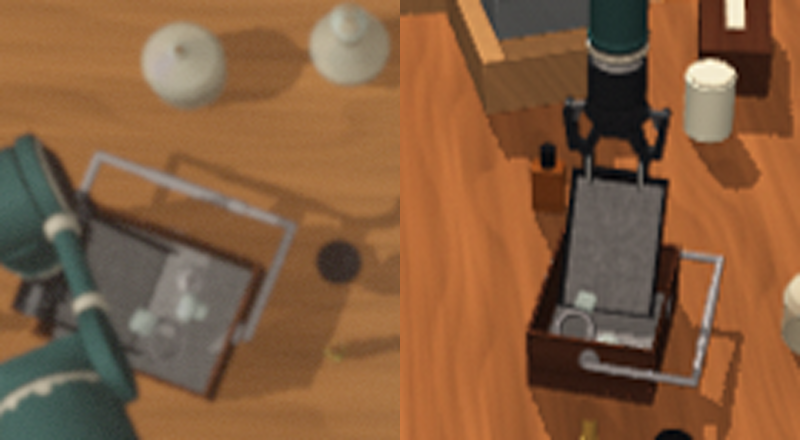

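Tray floor looks empty and all four lie in the case. I'll lift clear and carry back over the mat.

{"fn": "drive_tool", "kwargs": {"claw": [50, 50, 50, 50, 50, 50, 50, 50], "slide": [[0, 0, 0.02], [0, 0, 0.06], [0, 0, 0.1], [0, 0, 0.14], [0, 0, 0.18], [0, 0, 0.2], [0, 0, 0.2], [0, 0, 0.2]], "yaw": [0, 0, 0, 0, 0, 0, 0, 0], "newtons": 40}}

```text
time: 12.63
tool_pos: [0.506, 0.2642, 0.4659]
tcp_rot: [2.539, 1.849, 0.001]
wrist_force: [-0.1, -0.4, -2.3]
width: 0.693
grip_force: 45.6
```

```bash
python3 - <<'E'
from h import *
c=cam("side"); a=cam("top")["color"][80:240,200:340]; b=c["color"][60:220,240:400]
save("v9.png",np.hstack([cv2.resize(x,(400,440),interpolation=cv2.INTER_CUBIC) for x in(a,b)]))
E
```

```text
(no output)
```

View pics/v9.png

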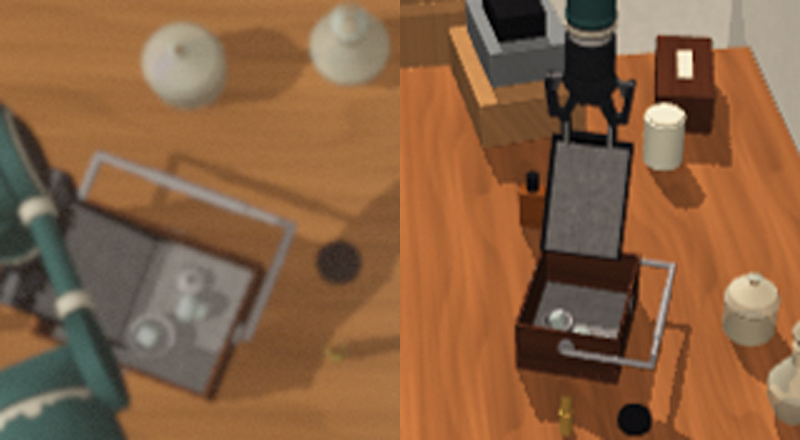

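All four trinkets are in the case, the bead inside the cuff at about (150,335), and the tray is empty. Carrying it back to the mat.

{"fn": "drive_tool", "kwargs": {"claw": [50, 50, 50, 50, 50, 50, 50, 50], "slide": [[0, -0.04, 0], [0, -0.11, 0], [0, -0.18, 0], [0, -0.25, 0], [-0.01, -0.32, 0], [-0.02, -0.39, 0], [-0.03, -0.46, 0], [-0.03, -0.53, 0]], "yaw": [-0.02, -0.05, -0.08, -0.11, -0.14, -0.17, -0.2, -0.22]}}

```text
time: 13.4
tool_pos: [0.4896, -0.0021, 0.4637]
tcp_rot: [-3.016, -0.874, 0.005]
wrist_force: [0.0, 0.2, -1.7]
width: 0.69
grip_force: 45.6
```

{"fn": "drive_tool", "kwargs": {"claw": [50, 50, 50, 50, 50, 50, 50, 50], "slide": [[-0.01, -0.07, 0], [-0.01, -0.14, 0], [-0.02, -0.21, 0], [-0.03, -0.28, -0.02], [-0.03, -0.35, -0.05], [-0.03, -0.42, -0.08], [-0.03, -0.45, -0.12], [-0.03, -0.45, -0.14]], "yaw": [-0.03, -0.06, -0.09, -0.12, -0.15, -0.168, -0.168, -0.168]}}

```text
time: 14.07
tool_pos: [0.4746, -0.2283, 0.3914]
tcp_rot: [-3.14, -0.057, 0.008]
wrist_force: [-0.5, 0.2, -3.5]
width: 0.691
grip_force: 45.6
```

```bash
sed -e 's/70.7/2.0/g' prof.py > prof2.py; python3 prof2.py b1 | cut -c1-110; python3 -c "
from h import *
s=bot.read_state();r=s['tcp_rot'];print(np.degrees(2*np.arctan2(r[1],r[0]))%180)"
```

```text
b1 t 14.12 tcp [ 0.4742 -0.2264  0.3896] F [-1.3  0.7 -3.1] T [ 0.03  0.12 -0.01] w 59.2 45.6
u -0.18 ['15:[-0.005 -0.001  0.003]', '21:[-0.002  0.     0.006]', '10:[0.101 0.102 0.105]']
u -0.16 ['14:[-0.006 -0.003 -0.001]', '97:[-0.004 -0.001  0.002]', '12:[-0.006 -0.002  0.001]']
u -0.14 ['18:[-0.004 -0.002  0.001]', '127:[-0.005 -0.002  0.001]', '20:[-0.004 -0.002  0.003]']
u -0.12 ['16:[-0.005 -0.003  0.001]', '124:[-0.005 -0.002  0.002]', '16:[-0.005 -0.002  0.002]']
u -0.10 ['15:[-0.001  0.002  0.005]', '124:[-0.001  0.003  0.007]', '19:[0.001 0.004 0.009]']
u -0.08 ['16:[0.002 0.006 0.047]', '129:[0.002 0.004 0.008]', '21:[0.002 0.004 0.01 ]']
u -0.06 ['40:[0.007 0.084 0.102]', '178:[0.003 0.007 0.081]', '34:[0.004 0.037 0.096]']
u -0.04 ['31:[0.094 0.104 0.122]', '193:[0.007 0.092 0.103]', '40:[0.003 0.095 0.116]']
u -0.02 ['35:[0.118 0.134 0.145]', '219:[0.005 0.112 0.126]', '51:[0.006 0.119 0.14 ]']
u -0.00 ['28:[0.143 0.153 0.17 ]', '287:[0.006 0.138 0.237]', '37:[0.004 0.127 0.164]']
2.1158747010320553
```

{"fn": "drive_tool", "kwargs": {"claw": [50, 50, 50, 50, 59.8, 59.8, 59.8], "slide": [[0, 0, -0.04], [0, 0, -0.08], [0, 0, -0.12], [0, 0, -0.13], [0, 0, -0.13], [0, 0, -0.13], [0, 0, -0.13]], "yaw": [0, 0, 0, 0, 0, 0, 0]}}

```text
time: 14.7
tool_pos: [0.4766, -0.2254, 0.332]
tcp_rot: [3.14, 0.064, 0.002]
wrist_force: [-0.3, -0.3, -1.1]
width: 0.699
grip_force: 7.5
```

{"fn": "drive_tool", "kwargs": {"claw": [59.8, 59.8, 59.8, 59.8, 59.8, 59.8, 59.8, 59.8], "slide": [[0.01, 0, -0.02], [0.03, 0, -0.03], [0.046, 0, -0.04], [0.066, 0, -0.052], [0.086, 0, -0.066], [0.104, 0, -0.08], [0.122, 0, -0.096], [0.122, 0, -0.096]], "yaw": [0, 0, 0, 0, 0, 0, 0, 0]}}

```text
time: 15.37
tool_pos: [0.5378, -0.2255, 0.2801]
tcp_rot: [-3.14, -0.064, 0.004]
wrist_force: [1.0, -0.6, -0.3]
width: 0.701
grip_force: 8.0
```

```bash
python3 prof2.py b2 | cut -c1-110
```

```text
b2 t 15.42 tcp [ 0.5369 -0.2254  0.2803] F [ 0.5  0.3 -1.1] T [-0.05 -0.12  0.03] w 59.8 7.9
u -0.18 ['16:[-0.005 -0.001  0.001]', '126:[-0.004 -0.002  0.001]', '17:[-0.004 -0.002  0.003]']
u -0.16 ['12:[-0.003  0.001  0.007]', '130:[0.001 0.004 0.007]', '16:[0.002 0.005 0.009]']
u -0.14 ['17:[0.001 0.004 0.007]', '122:[0.001 0.004 0.008]', '16:[0.004 0.004 0.007]']
u -0.12 ['25:[0.004 0.015 0.027]', '131:[0.003 0.007 0.014]', '27:[0.005 0.014 0.027]']
u -0.10 ['28:[0.016 0.026 0.034]', '130:[0.013 0.017 0.022]', '29:[0.007 0.025 0.039]']
u -0.08 ['23:[0.028 0.037 0.046]', '135:[0.022 0.025 0.03 ]', '36:[0.004 0.023 0.043]']
u -0.06 ['25:[0.036 0.045 0.055]', '133:[0.03  0.034 0.039]', '40:[0.005 0.037 0.054]']
u -0.04 ['29:[0.045 0.054 0.061]', '145:[0.038 0.042 0.048]', '39:[0.004 0.04  0.058]']
u -0.02 ['26:[0.052 0.062 0.071]', '150:[0.047 0.05  0.056]', '41:[0.006 0.05  0.071]']
u -0.00 ['22:[0.058 0.067 0.076]', '202:[0.055 0.06  0.128]', '36:[0.005 0.058 0.076]']
```

{"fn": "drive_tool", "kwargs": {"claw": [59.8, 59.8, 59.8, 59.8, 59.8, 59.8, 59.8, 59.8], "slide": [[0.016, 0, -0.019], [0.032, 0, -0.038], [0.045, 0, -0.058], [0.058, 0, -0.08], [0.066, 0, -0.095], [0.072, 0, -0.108], [0.078, 0, -0.12], [0.078, 0, -0.12]], "yaw": [0, 0, 0, 0, 0, 0, 0, 0]}}

```text
time: 16.08
tool_pos: [0.5762, -0.2256, 0.2215]
tcp_rot: [-3.14, -0.063, 0.002]
wrist_force: [0.3, 0.2, -1.9]
width: 0.7
grip_force: 8.4
```

```bash
python3 prof2.py b3 | cut -c1-110
```

```text
b3 t 16.13 tcp [ 0.5761 -0.2256  0.222 ] F [-1.   0.5 -2.2] T [-0.03 -0.06  0.05] w 59.8 8.4
u -0.18 ['12:[0.002 0.004 0.006]', '120:[0.002 0.005 0.009]', '16:[0.001 0.005 0.007]']
u -0.16 ['20:[0.003 0.006 0.022]', '127:[0.002 0.005 0.01 ]', '24:[0.003 0.005 0.022]']
u -0.14 ['29:[0.007 0.017 0.028]', '121:[0.007 0.009 0.013]', '23:[0.014 0.02  0.025]']
u -0.12 ['24:[0.011 0.019 0.026]', '126:[0.006 0.009 0.013]', '25:[0.009 0.016 0.029]']
u -0.10 ['26:[0.01  0.019 0.029]', '121:[0.007 0.009 0.013]', '23:[0.01  0.016 0.027]']
u -0.08 ['23:[0.009 0.018 0.025]', '118:[0.007 0.009 0.013]', '24:[0.008 0.017 0.026]']
u -0.06 ['23:[0.01  0.019 0.027]', '122:[0.007 0.009 0.013]', '26:[0.003 0.019 0.028]']
u -0.04 ['24:[0.012 0.017 0.027]', '115:[0.007 0.009 0.013]', '24:[0.011 0.02  0.027]']
u -0.02 ['26:[0.012 0.017 0.026]', '120:[0.008 0.01  0.013]', '19:[0.006 0.016 0.027]']
u -0.00 ['17:[0.006 0.016 0.024]', '177:[0.009 0.014 0.071]', '19:[0.007 0.017 0.026]']
```

Flat on the mat. Release and rise.

{"fn": "drive_tool", "kwargs": {"claw": [62, 70, 80, 85, 85, 85, 85], "slide": [[0, 0, 0], [0, 0, 0], [0, 0, 0], [0, 0, 0], [0, 0, 0], [0, 0, 0], [0, 0, 0]], "yaw": [0, 0, 0, 0, 0, 0, 0]}}

```text
time: 16.72
tool_pos: [0.5761, -0.2257, 0.2229]
tcp_rot: [3.141, 0.063, 0.0]
wrist_force: [-1.2, 0.0, -0.2]
width: 0.994
grip_force: 0.0
```

{"fn": "drive_tool", "kwargs": {"claw": [85, 85, 85, 85, 85, 85, 85], "slide": [[0, 0, 0.04], [0, 0, 0.1], [0, 0, 0.17], [0, 0, 0.24], [0, 0, 0.3], [0, 0, 0.34], [0, 0, 0.34]], "yaw": [0, 0, 0, 0, 0, 0, 0]}}

```text
time: 17.3
tool_pos: [0.5776, -0.2263, 0.3996]
tcp_rot: [3.136, 0.063, 0.016]
wrist_force: [1.0, 0.2, 0.6]
width: 0.993
grip_force: 0.0
```

```bash
python3 prof2.py b4 | cut -c1-110; python3 - <<'E'
from h import *
# handle grip bar: grey steel at z~.06 beyond +x wall; fresh side view + initial views
for nm in("top0","side0","side"):
    c=cam("side") if nm=="side" else dict(np.load(nm+".npz")); P=pts(c); C=np.array([.486,.204]); n=np.array([.944,-.330]); e=np.array([.330,.944])
    D=P[...,:2]-C; a=D@n; b=D@e; hsv=cv2.cvtColor(c["color"],cv2.COLOR_RGB2HSV)
    m=(a>.105)&(a<.175)&(abs(b)<.055)&(P[...,2]>.045)&(P[...,2]<.085)
    if m.sum()>8:
        f=np.polyfit(b[m],a[m],1); print(nm,m.sum(),"a",np.round(np.percentile(a[m],[10,50,90]),4),"fit@0",f, "z",np.round(np.percentile(P[...,2][m],[50,90]),3))
E
```

```text
b4 t 17.35 tcp [ 0.577  -0.2261  0.3966] F [ 0.5 -0.1 -0.5] T [0.   0.05 0.03] w 85.0 0.0
u -0.18 ['17:[0.001 0.004 0.009]', '126:[0.002 0.005 0.008]', '17:[0.002 0.004 0.006]']
u -0.16 ['23:[0.003 0.006 0.024]', '124:[0.003 0.006 0.01 ]', '22:[0.003 0.006 0.024]']
u -0.14 ['26:[0.012 0.018 0.029]', '120:[0.006 0.009 0.012]', '31:[0.005 0.015 0.024]']
u -0.12 ['25:[0.007 0.018 0.028]', '121:[0.007 0.008 0.011]', '28:[0.009 0.018 0.027]']
u -0.10 ['27:[0.011 0.017 0.027]', '116:[0.006 0.009 0.012]', '33:[0.008 0.015 0.026]']
u -0.08 ['26:[0.009 0.018 0.026]', '120:[0.006 0.009 0.013]', '20:[0.012 0.021 0.027]']
u -0.06 ['26:[0.01  0.017 0.026]', '114:[0.007 0.009 0.013]', '28:[0.004 0.014 0.026]']
u -0.04 ['25:[0.008 0.014 0.024]', '120:[0.006 0.009 0.012]', '22:[0.005 0.015 0.028]']
u -0.02 ['24:[0.009 0.018 0.027]', '117:[0.006 0.009 0.013]', '22:[0.002 0.014 0.028]']
u -0.00 ['25:[0.007 0.018 0.026]', '234:[0.009 0.028 0.238]', '39:[0.01  0.021 0.251]']
top0 147 a [0.1294 0.1343 0.1404] fit@0 [0.00527153 0.13474942] z [0.065 0.07 ]
side0 59 a [0.1374 0.1435 0.1489] fit@0 [0.00192205 0.14328674] z [0.063 0.069]
side 58 a [0.1376 0.1434 0.1486] fit@0 [0.00998851 0.14323471] z [0.063 0.067]
```

Tray is flat and released, centred about (0.496, -0.228) m, within 15 mm of the mat centre. Now to the handle's grip bar at about (0.620, 0.157), opened to 48 mm to fit the gap to the wall.

{"fn": "drive_tool", "kwargs": {"claw": [48, 48, 48, 48, 48, 48, 48, 48], "slide": [[0, 0.06, 0], [0.01, 0.14, 0], [0.02, 0.22, 0], [0.03, 0.3, 0], [0.04, 0.38, 0], [0.05, 0.46, 0], [0.06, 0.54, 0], [0.07, 0.61, 0]], "yaw": [0.03, 0.06, 0.1, 0.13, 0.17, 0.2, 0.24, 0.27], "newtons": 40}}

```text
time: 18.07
tool_pos: [0.6101, 0.0817, 0.3898]
tcp_rot: [-2.831, -1.358, 0.006]
wrist_force: [0.9, 0.7, 0.6]
width: 0.563
grip_force: 0.0
```

{"fn": "drive_tool", "kwargs": {"claw": [48, 48, 48, 48, 48, 48, 48], "slide": [[0.01, 0.07, 0], [0.016, 0.13, 0], [0.016, 0.157, -0.05], [0.016, 0.157, -0.1], [0.016, 0.157, -0.14], [0.016, 0.157, -0.16], [0.016, 0.157, -0.16]], "yaw": [0.03, 0.06, 0.09, 0.111, 0.111, 0.111, 0.111]}}

```text
time: 18.65
tool_pos: [0.6169, 0.1575, 0.307]
tcp_rot: [-2.556, -1.819, 0.014]
wrist_force: [-0.1, -1.1, 0.2]
width: 0.561
grip_force: 0.0
```

```bash
python3 - <<'E'
from h import *
s=bot.read_state(); t=np.array(s["tool_pos"]); r=s["tcp_rot"]; print(t,np.degrees(2*np.arctan2(r[1],r[0]))%180,s["width"]*85.4)
c=cam("side"); b=c["color"][60:210,240:390]
save("v10.png",cv2.resize(b,(600,600),interpolation=cv2.INTER_CUBIC))
E
```

```text
[0.61687534 0.15750867 0.30696   ] 70.87100410233279 47.91492605202364
```

View pics/v10.png

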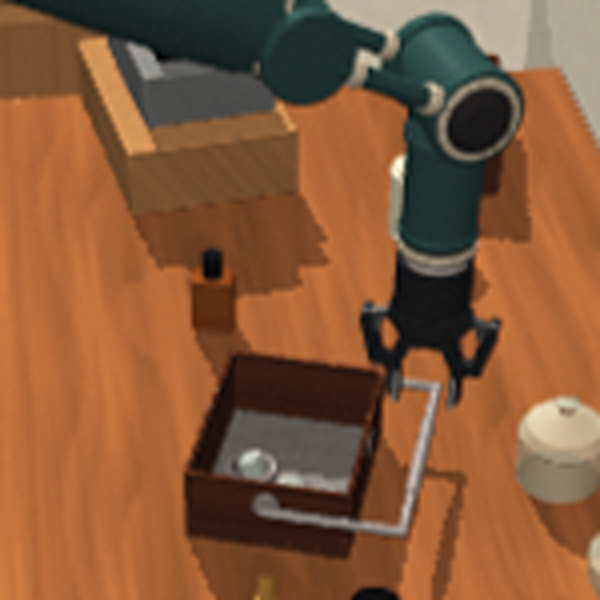

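Fingers straddle the bar's line, with the tips at (397,385) and (452,395) and the bar running down from about (437,385). Lower and grip.

{"fn": "drive_tool", "kwargs": {"claw": [48, 48, 48, 48, 48, 48], "slide": [[0.004, -0.001, -0.04], [0.004, -0.001, -0.08], [0.004, -0.001, -0.12], [0.004, -0.001, -0.15], [0.004, -0.001, -0.18], [0.004, -0.001, -0.18]], "yaw": [0, 0, 0, 0, 0, 0]}}

```text
time: 19.2
tool_pos: [0.6202, 0.1566, 0.2206]
tcp_rot: [-2.559, -1.819, 0.005]
wrist_force: [-0.4, 0.3, -0.0]
width: 0.564
grip_force: 0.0
```

{"fn": "drive_tool", "kwargs": {"claw": [5, 5, 5, 5, 5, 5, 5], "slide": [[0, 0, 0], [0, 0, 0], [0, 0, 0], [0, 0, 0], [0, 0, 0], [0, 0, 0], [0, 0, 0]], "yaw": [0, 0, 0, 0, 0, 0, 0], "newtons": 40}}

```text
time: 19.78
tool_pos: [0.6189, 0.1586, 0.2247]
tcp_rot: [-2.556, -1.817, 0.006]
wrist_force: [-11.9, 5.0, 8.8]
width: 0.14
grip_force: 39.1
```

{"fn": "drive_tool", "kwargs": {"claw": [5, 5, 5, 5, 5, 5], "slide": [[-0.003, 0.001, 0.024], [-0.006, 0.002, 0.048], [-0.011, 0.004, 0.072], [-0.018, 0.006, 0.096], [-0.027, 0.009, 0.118], [-0.037, 0.013, 0.14]], "yaw": [0, 0, 0, 0, 0, 0]}}

```text
time: 20.28
tool_pos: [0.6021, 0.1643, 0.2938]
tcp_rot: [-2.559, -1.821, -0.001]
wrist_force: [-3.0, 3.3, -4.9]
width: 0.138
grip_force: 39.1
```

{"fn": "drive_tool", "kwargs": {"claw": [5, 5, 5, 5, 5, 5, 5, 5], "slide": [[-0.013, 0.004, 0.021], [-0.027, 0.009, 0.04], [-0.042, 0.015, 0.058], [-0.059, 0.021, 0.074], [-0.078, 0.027, 0.089], [-0.097, 0.034, 0.102], [-0.118, 0.041, 0.114], [-0.139, 0.048, 0.123]], "yaw": [0, 0, 0, 0, 0, 0, 0, 0]}}

```text
time: 20.95
tool_pos: [0.5356, 0.1875, 0.3604]
tcp_rot: [2.553, 1.817, 0.019]
wrist_force: [7.2, -1.7, 12.4]
width: 0.14
grip_force: 39.4
```

{"fn": "drive_tool", "kwargs": {"claw": [5, 5, 5, 5, 5, 5, 5], "slide": [[-0.022, 0.008, 0.007], [-0.045, 0.016, 0.013], [-0.067, 0.024, 0.016], [-0.09, 0.032, 0.017], [-0.092, 0.033, 0.017], [-0.092, 0.033, 0.017], [-0.092, 0.033, 0.017]], "yaw": [0, 0, 0, 0, 0, 0, 0]}}

```text
time: 21.53
tool_pos: [0.489, 0.2043, 0.3713]
tcp_rot: [2.554, 1.819, 0.018]
wrist_force: [-1.7, -3.4, 23.6]
width: 0.135
grip_force: 48.2
```

Handle should be up. Release and rise.

{"fn": "drive_tool", "kwargs": {"claw": [20, 45, 60, 60, 60, 60], "slide": [[0, 0, 0], [0, 0, 0], [0, 0, 0], [0, 0, 0], [0, 0, 0], [0, 0, 0]], "yaw": [0, 0, 0, 0, 0, 0]}}

```text
time: 22.03
tool_pos: [0.4868, 0.2042, 0.362]
tcp_rot: [-2.559, -1.821, 0.002]
wrist_force: [0.2, 0.1, -0.1]
width: 0.706
grip_force: 0.0
```

{"fn": "drive_tool", "kwargs": {"claw": [60, 60, 60, 60, 60, 60, 60, 60], "slide": [[0, 0, 0.03], [0, 0, 0.08], [0, 0, 0.13], [0, 0, 0.18], [0, 0, 0.22], [0, 0, 0.22], [0, 0, 0.22], [0, 0, 0.22]], "yaw": [0, 0, 0, 0, 0, 0, 0, 0]}}

```text
time: 22.7
tool_pos: [0.4868, 0.2042, 0.4713]
tcp_rot: [-2.559, -1.821, 0.003]
wrist_force: [0.2, -0.2, -0.5]
width: 0.706
grip_force: 0.0
```

```bash
python3 - <<'E'
from h import *
s=bot.read_state(); print(s["time"],s["tool_pos"],s["wrist_force"],s["width"])
c=cam("side"); P=pts(c); n=np.array([.944,-.330]); e=np.array([.330,.944]); D=P[...,:2]-[.486,.204]; a=D@n;b=D@e
for z0 in(.12,.15,.18,.2):
    m=(abs(P[...,2]-z0)<.012)&(abs(a)<.1)&(abs(b)<.13)
    print(z0,m.sum(),np.round(np.percentile(a[m],[10,50,90]),4) if m.sum() else "",np.round(np.percentile(b[m],[5,95]),3) if m.sum() else "")
m=(abs(a)<.06)&(abs(b)<.1)&(P[...,2]<.05); g=c["color"]
k=(P[...,0]>.35)&(P[...,0]<.65)&(abs(P[...,1]+.225)<.12)
print("tray z",np.round(np.percentile(P[...,2][k],[50,90,99]),3))
E
```

```text
22.7 [0.48679547 0.20424034 0.47125971] [ 0.24401823 -0.17720144 -0.46835686] 0.7059098637928982
0.12 22 [-0.0004  0.0034  0.0068] [-0.124  0.117]
0.15 24 [-0.0007  0.004   0.0067] [-0.123  0.12 ]
0.18 20 [-0.0007  0.0046  0.0066] [-0.124  0.112]
0.2 121 [-0.0016  0.0035  0.0082] [-0.121  0.102]
tray z [0.005 0.015 0.07 ]
```

```bash
python3 -c "
from workcell import bot
print(bot.finish_job())"
```

```text
the job is handed in; nothing more can be done
None
```

The job is handed in: by my last camera views the four trinkets are in the case, the empty tray lies flat on its mat, the handle stands upright and the arm is clear. The hand-in call did not return a verdict.

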